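Change the jars in the bench shaker and start it

ROBOT

A 6-joint arm with a two-finger parallel gripper is mounted at the origin on the work surface. World frame = base frame: x ahead of the robot, y to its left, z up, the work surface at z = 0. Lengths are in m, angles in degrees, forces in N, time in s.
With the tool pointing down it reaches from about 0.325 to 0.875 m from the base axis. Payload 4.4 kg.
Tool frame: the origin (TCP) lies between the finger pads; the fingertips stand 19 mm ahead of it and the grasp point (between the pads) is the TCP; z points along the fingers, y is the line along which they close (so a half turn about z gives the same grasp; the last joint's range is limited). The gripper opens to 85 mm and grips with 20 to 120 N. Pads are 22 mm wide; open, the fingers measure 114 mm over their backs; the gripper's body (76 mm by 85 mm) begins 54 mm behind the grasp point. The pads swing forward as they close: fully open they stand 13 mm farther back than shut.
Start: joints at [-75.946, 11.837, 88.321, -0, 79.842, -8.623], TCP at [0.222, -0.531, 0.25] pointing down, gripper open.
Joint ranges: [-156.59, 156.59], [-49.26, 127.26], [12.9, 141.05], [-63.56, 243.56], [4.71, 150.69], [-161.64, 161.64]. Speed limits (degrees/s): [159.86, 159.86, 180, 180, 180, 180].

INTERFACE

Orientations are given as [roll, pitch, yaw] about the fixed x, y, z axes, in that order (R = Rz(yaw) Ry(pitch) Rx(roll)).
In Python, from workcell import * gives the robot as it stands. The module is installed in compiled form; this text tells all that it offers.
- The arm moves only by the tool arm_command, never from a script. Its argument "motion" is one flat list of numbers, 5 for each row, row after row: the shift along the world's x, y, z in m, then the turn about the world's z in degrees, then the finger opening in m, from 0 to 0.0854. In form: [tx, ty, tz, yaw, grip, tx, ty, tz, yaw, grip, ...]. A call has 1 to 20 rows; each row is the pose to reach, as a shift and turn from the pose commanded when the call began; what a row does not reach only later rows make up. A row lasts 1/8 s, in which the tool goes at most 62.5 mm and 10.7 degrees, less where a joint would pass 70% of its speed; a pose out of reach is approached as far as the arm can. A call with a gripper value outside its range is refused whole. The fingers move at their own pace and stop on an object; the grip force is fixed at half the most. Time passes only in rows, so rows that repeat a pose let the fingers close. It gives the time, the measured TCP pose, the force, the opening and the grip force at its end, in the units of the state.
- sense(): the state, without advancing time (a new reading comes with each control period).
- read_camera(name): name is "scene" or "top"; returns a dict with "color" (384x512x3 uint8, blue, green, red), "z_map" (384x512 float32, m along the optical axis (not along the pixel's ray), 0 where there is no reading), "mtx" (3x3 intrinsics, pixels), "k1" (the pictures are not rectified: a ray, as slopes to the right and down, at radius r is drawn at 1 + k1 r^2 times it, then the intrinsics apply), "rvec" (rotation vector, rad) and "tvec" (3), from world to camera coordinates, as OpenCV has them. Camera axes: x right, y down, z forward; pixel columns grow to the right and rows downward; lengths in m; the calibration is good to about 2 mm. A picture is of the moment at which its call begins.
- job_done(): hands the job in; it is judged then, once.
Trained networks look in a picture, given as the dict that the camera call returned (one of the last four; its "shot" number tells which), for a name from the list of things; names that differ only in an ending like _2 or _b are one class to them, and where a whole thing is asked for, a point or a joint stands for the part that bears it (a point fixed in the world has none). Each returns a list of dicts, best first, with "confidence" (0 to 1); they miss things now and then, are a little off and sometimes report something else, mostly with a low value. They report only what shows in the picture. A call takes as long as a camera call. They do not tell look-alikes from the thing itself.
- regions_of(name, picture): "region" (384x512 bool, what is visible of it) and "extent" ([left, top, right, bottom] in pixels, round what is visible of it).
The state is a dict: "t": time; "joint_pos": joint angles; "qvel": joint speeds; "joint_torque": joint torques, N m; "tcp_pos": TCP position; "ee_rot": TCP orientation; "force": force on the tool from outside, world axes, zero at the start; "moment": the same for the moment, N m; "width": opening from 0.0 (shut) to 1.0 (fully open); "gripper_force": force on a finger pad.
Only numpy, scipy, OpenCV 4.12 (cv2) and the standard library are available. Lean on these libraries where they do the work, as an engineer would, in place of code of your own. Each camera call takes 0.05 s, during which the arm holds its last target. There are 200 camera calls.

TASK

Get the shaker ready for its next run: swing its clamp lever up and all the way back, stand the finished jars that are still in it upright in the empty metal tray, and put every fresh jar from the rubber mat upright into a bay of its own, down on the bay's floor. Then swing the lever fully shut over the jars, and only then push the start plunger right down to its stop for a moment and let it come up. Leave the bottle, the multimeter and the beaker where they are.

Things in the scene. Friction and masses are not known exactly. Their poses are not given: they have to be found in the camera images.
- shaker: Fixed bench jar shaker, white, 170 (x) by 280 (y) by 44 mm high. Origin on the bench, mid-length; x points away from its control panel, y along the row of three jar bays. Housing x -95 to 75, y -140 to 140; bay row at x = 30; hinge bracket 130 high at x 10 to 50, y -128 to -104. Panel (x under -10, robot's side): plunger, dial, lamp, none over 80 mm high.
- bay0 (a point): Centre of the floor of jar bay 0, 54 mm above the bench: a square compartment 52 by 52 mm inside, walls 4 mm thick standing 14 mm above the floor, bays side by side 56 mm apart along the shaker's y (bay0 nearest the hinge, 70 mm from it). Axes as the shaker's.
- bay1 (a point): Centre of the floor of jar bay 1, 54 mm above the bench: a square compartment 52 by 52 mm inside, walls 4 mm thick standing 14 mm above the floor, bays side by side 56 mm apart along the shaker's y (bay0 nearest the hinge, 70 mm from it). Axes as the shaker's.
- bay2 (a point): Centre of the floor of jar bay 2, 54 mm above the bench: a square compartment 52 by 52 mm inside, walls 4 mm thick standing 14 mm above the floor, bays side by side 56 mm apart along the shaker's y (bay0 nearest the hinge, 70 mm from it). Axes as the shaker's.
- clamp (a joint): Clamp lever: steel bar 22 mm wide, 12 thick, over the row of bays with a pad for each jar; hinged at the shaker's -y end about its x axis. 0 rad = shut (level, pads on the jar caps), 1.8 = fully open stop, past upright. Stiff hinge: stays where it is left; 2 to 4 N at the handle moves it.
- clamp_hinge (a point): Point on the lever's hinge axis above the row of bays, 122 mm above the bench. Axes as the shaker's.
- clamp_grip (a point): Middle of the lever's handle: black round bar, 18 mm thick, 56 mm long, parallel to the hinge axis, sticking out from the lever's free end to the panel side (-x). In shaker axes at hinge + (-46, 220 cos q, 220 sin q) mm for lever angle q. 28 mm of bar either side. It may turn in the grip, so the gripper can point down all the way.
- start (a joint): Spring start plunger on the shaker's control panel: travel in m, 0 = up, 0.012 = down on its stop. Pressed straight down; the spring needs 3 N at first, 6 N at the stop, and pushes it back up.
- start_top (a point): Middle of the top of the plunger's black mushroom head, 30 mm in diameter, 79.5 mm above the bench when up.
- tray: The empty shallow metal tray for finished jars, fixed: 130 mm (x) by 190 mm (y), rim 16 mm above the bench, walls and floor 4 mm. Origin at the middle of its underside.
- tray_in (a point): Centre of the tray's inner floor, 4 mm above the bench; inside 122 mm (x) by 182 mm (y).
- mat: Thin black rubber bench mat 170 mm (x) by 230 mm (y), 3 mm thick, fixed, on which the fresh jars stand at the start. Origin at the middle of its underside.
- old0: Closed sample jar, white body, red screw cap, all identical: body 44 mm across and 36 tall, cap 43 mm across from 38 to 54 mm (flat top); 90 g. Origin at the centre of its underside, z up. A finished jar: stands in bay 0 at the start if it is present (two or three of old0, old1, old2 are).
- old1: Closed sample jar, white body, red screw cap, all identical: body 44 mm across and 36 tall, cap 43 mm across from 38 to 54 mm (flat top); 90 g. Origin at the centre of its underside, z up. A finished jar: stands in bay 1 at the start if it is present (two or three of old0, old1, old2 are).
- old2: Closed sample jar, white body, red screw cap, all identical: body 44 mm across and 36 tall, cap 43 mm across from 38 to 54 mm (flat top); 90 g. Origin at the centre of its underside, z up. A finished jar: stands in bay 2 at the start if it is present (two or three of old0, old1, old2 are).
- new0: Closed sample jar, white body, red screw cap, all identical: body 44 mm across and 36 tall, cap 43 mm across from 38 to 54 mm (flat top); 90 g. Origin at the centre of its underside, z up. A fresh jar: stands on the mat at the start if it is present (two or three of new0, new1, new2 are).
- new1: Closed sample jar, white body, red screw cap, all identical: body 44 mm across and 36 tall, cap 43 mm across from 38 to 54 mm (flat top); 90 g. Origin at the centre of its underside, z up. A fresh jar: stands on the mat at the start if it is present (two or three of new0, new1, new2 are).
- new2: Closed sample jar, white body, red screw cap, all identical: body 44 mm across and 36 tall, cap 43 mm across from 38 to 54 mm (flat top); 90 g. Origin at the centre of its underside, z up. A fresh jar: stands on the mat at the start if it is present (two or three of new0, new1, new2 are).
- reagent: Bystander: brown reagent bottle with a screw cap, 60 mm in diameter, 122 mm tall. Origin at the centre of its underside.
- meter: Bystander: yellow and black multimeter lying flat, 76 by 150 by 34 mm. Origin at the centre of its underside.
- beaker: Bystander: clear plastic beaker, 60 mm across, 75 mm tall. Origin at the centre of its underside.
Mind the look-alikes: they are no part of the job. Leave any green or yellow look-alike of the new0 alone.

How it is judged:
By the outcome, as a careful person would: the job done as asked, in the order asked, and still so for the second after the job is handed in, with the robot touching nothing.
Of old0, old1, old2 only 2 to 3 are there at a start; the rules pass over those that are not, and their reading is None.
Of new0, new1, new2 only 2 to 3 are there at a start; the rules pass over those that are not, and their reading is None.
At some moment in a run one of new0, new1, new2, old0, old1, old2 may be knocked a few centimetres aside while the robot is not near it.
Once in a run the grip may slacken for a moment while it holds something.
It also fails if it takes over 210 s, if anything falls off the work surface, if the arm or the gripper's body presses on something with over 40 N, if the wrist force passes 120 N, or if a joint passes its speed limit or range.

## Working session

There is one attempt and no reset: what is moved stays moved. The work goes in short steps, Python scripts to look and compute and a tool call to move; the robot and the scene stay as the last step left them, time stands still between calls to the robot, and variables do not carry over. Pictures are saved under pics/ and viewed, at most 14 in all, crops included, and the job is handed in when it is done.

Besides the shell and the picture viewer there is one more tool, called after "Emit:" as name(argument=value, ...) on one line, values as JSON. arm_command: Moves the arm, as the interface text tells. Its arguments: {"type":"object","properties":{"motion":{"type":"array"}},"required":["motion"]}

```bash
mkdir -p pics; cat > h.py <<'E'
from workcell import *
import numpy as np, cv2
def cloud(p):
    z=p["z_map"].astype(float);h,w=z.shape
    u,v=np.meshgrid(np.arange(w),np.arange(h))
    n=cv2.undistortPoints(np.stack([u.ravel(),v.ravel()],1).astype(np.float64)[:,None],p["mtx"],np.array([p["k1"],0,0,0.]))[:,0]
    c=np.c_[n,np.ones(len(n))]*z.reshape(-1,1)
    R=cv2.Rodrigues(np.array(p["rvec"],float))[0]
    W=(c-np.array(p["tvec"],float).ravel())@R
    W[z.ravel()<=0]=np.nan
    return W.reshape(h,w,3)
def st():
    s=sense(); print({k:np.round(s[k],3).tolist() for k in("t","tcp_pos","ee_rot","force","width","gripper_force")})
E
python3 - <<'E'
from h import *
st()
for n in("scene","top"):
    p=read_camera(n);cv2.imwrite(f"pics/{n}0.png",p["color"]);W=cloud(p);np.savez(f"{n}0.npz",W=W,c=p["color"])
    for k in("shaker","tray","mat","new0","clamp_grip","start_top","reagent","meter","beaker"):
        for r in regions_of(k,p)[:8]:
            q=W[r["region"]];q=q[~np.isnan(q[:,0])]
            print(n,k,round(r["confidence"],2),r["extent"],len(q),np.round(np.median(q,0),3) if len(q) else "",np.round(np.percentile(q,[2,98],axis=0),3).tolist() if len(q) else "")
E
```

```text
{'t': 0.0, 'tcp_pos': [0.222, -0.53, 0.249], 'ee_rot': [-179.866, -0.019, 22.679], 'force': [-0.255, 0.131, -0.31], 'width': 1.002, 'gripper_force': 0.0}
scene shaker 0.91 [216.8, 176.0, 324.8, 248.1] 4090 [0.636 0.033 0.05 ] [[0.508, -0.105, 0.011], [0.672, 0.159, 0.133]]
scene shaker 0.47 [269.8, 184.8, 277.5, 190.3] 56 [0.539 0.006 0.076] [[0.522, -0.007, 0.069], [0.55, 0.017, 0.081]]
scene tray 0.59 [350.0, 207.8, 426.4, 247.8] 2368 [0.507 0.355 0.003] [[0.435, 0.258, -0.002], [0.585, 0.447, 0.015]]
scene mat 0.57 [141.2, 149.1, 219.2, 196.6] 1339 [ 0.529 -0.34   0.001] [[0.409, -0.467, -0.003], [0.595, -0.237, 0.004]]
scene new0 0.72 [166.0, 148.5, 175.8, 168.0] 188 [ 0.481 -0.406  0.044] [[0.452, -0.427, 0.004], [0.49, -0.389, 0.058]]
scene new0 0.65 [143.4, 126.3, 154.4, 151.8] 210 [ 0.415 -0.538  0.035] [[0.383, -0.566, 0.001], [0.427, -0.525, 0.057]]
scene new0 0.64 [176.6, 157.0, 182.7, 181.5] 208 [ 0.523 -0.342  0.037] [[0.495, -0.384, 0.001], [0.532, -0.327, 0.057]]
scene new0 0.61 [189.5, 166.1, 202.7, 182.9] 213 [ 0.533 -0.275  0.037] [[0.507, -0.296, 0.006], [0.543, -0
[... 2423 characters left out ...]
 214.8, 366.3, 231.6] 180 [ 0.46  -0.408  0.057] [[0.44, -0.434, 0.004], [0.483, -0.392, 0.062]]
top clamp_grip 0.69 [189.4, 165.5, 268.4, 192.5] 783 [0.618 0.028 0.132] [[0.56, -0.108, 0.05], [0.64, 0.128, 0.139]]
top clamp_grip 0.69 [300.6, 186.5, 373.1, 244.7] 2674 [ 0.488 -0.347  0.005] [[0.403, -0.463, -0.001], [0.586, -0.236, 0.011]]
top start_top 0.64 [224.3, 200.4, 234.4, 208.0] 66 [0.531 0.    0.08 ] [[0.519, -0.012, 0.076], [0.545, 0.014, 0.086]]
top meter 0.72 [227.9, 123.5, 270.7, 145.8] 925 [ 0.772 -0.049  0.032] [[0.737, -0.118, 0.009], [0.816, 0.021, 0.042]]
top beaker 0.61 [306.0, 134.0, 319.7, 156.8] 296 [ 0.735 -0.267  0.041] [[0.698, -0.291, 0.002], [0.755, -0.238, 0.078]]
```

```bash
python3 - <<'E'
import cv2,numpy as np
t=cv2.imread("pics/top0.png")
cv2.imwrite("pics/top0c.png",cv2.resize(t[100:285,90:420],None,fx=2.4,fy=2.4,interpolation=cv2.INTER_CUBIC))
s=cv2.imread("pics/scene0.png");cv2.imwrite("pics/sc0c.png",cv2.resize(s[110:300,120:440],None,fx=2.5,fy=2.5,interpolation=cv2.INTER_CUBIC))
E
```

```text
(no output)
```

View pics/top0c.png

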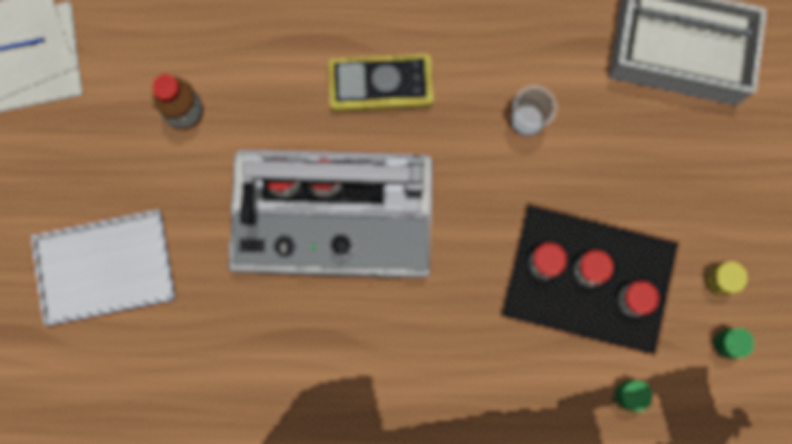

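View pics/sc0c.png

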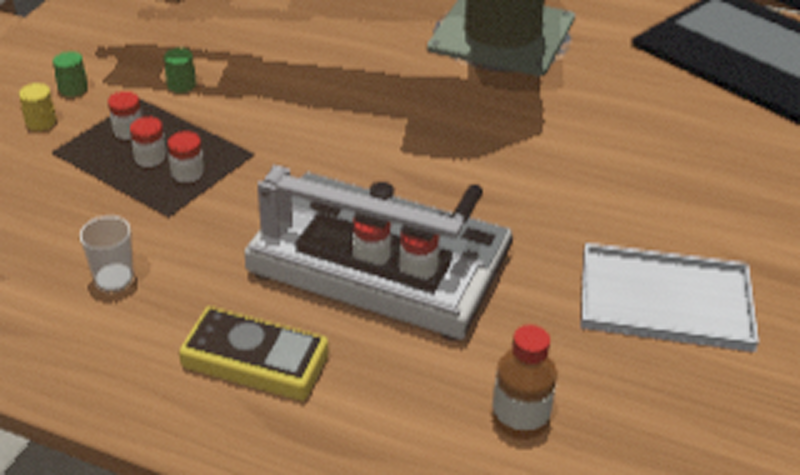

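The top view shows red caps on the mat at about crop (549,260), (597,267) and (640,298), finished jars in bays 1 and 2 (bay 0 empty), and green/yellow decoys to the right. The plunger is at (340,245), the lever is shut, and its black handle is at (248,203).

```bash
python3 - <<'E'
from h import *
for n in("scene","top"):
    d=np.load(n+"0.npz");W=d["W"];c=d["c"].astype(int);hsv=cv2.cvtColor(d["c"],cv2.COLOR_BGR2HSV)
    def sel(x0,x1,y0,y1,z0,z1): return (W[...,0]>x0)&(W[...,0]<x1)&(W[...,1]>y0)&(W[...,1]<y1)&(W[...,2]>z0)&(W[...,2]<z1)
    bar=sel(.59,.68,-.12,.09,.124,.15);q=W[bar]
    l=np.polyfit(q[:,1],q[:,0],1);print(n,"bar yaw",-np.degrees(np.arctan(l[0])),"x at y=0",l[1],"z",np.median(q[:,2]),"y",np.percentile(q[:,1],[1,99]))
    h=sel(.53,.6,.08,.17,.1,.16);q=W[h];print("handle",len(q),q.mean(0),q.min(0),q.max(0))
    q=W[sel(.47,.7,-.2,.2,.036,.06)];print("housing",cv2.minAreaRect(q[:,:2].astype(np.float32)))
    q=W[sel(.4,.62,.22,.47,.008,.03)];print("tray",cv2.minAreaRect(q[:,:2].astype(np.float32)),len(q))
    q=W[sel(.49,.57,-.03,.04,.07,.095)];print("plunger",len(q),(q.min(0)+q.max(0))/2,q.max(0)-q.min(0))
    q=W[sel(.49,.57,.04,.1,.055,.095)];print("dial",len(q),(q.min(0)+q.max(0))/2,q.max(0)-q.min(0))
    red=((hsv[...,0]<8)|(hsv[...,0]>172))&(hsv[...,1]>140)
    m=(red&sel(.38,.72,-.5,.2,.045,.125)).astype(np.uint8)
    k,lab,stt,_=cv2.connectedComponentsWithStats(m)
    for i in range(1,k):
        if stt[i,4]>15:
            q=W[lab==i];zt=np.percentile(q[:,2],90);q=q[q[:,2]>zt-.008];print("cap",len(q),np.round((np.percentile(q,2,axis=0)+np.percentile(q,98,axis=0))/2,4),np.round(np.ptp(q,axis=0),3))
E
```

```text
scene bar yaw -1.7980366716533414 x at y=0 0.6272937964144727 z 0.1285525169481056 y [-0.10496645  0.08806948]
handle 67 [0.57644844 0.12633136 0.13276151] [0.55323538 0.11596984 0.12546111] [0.59786928 0.13369624 0.13845912]
housing ((0.5860167145729065, 0.021592602133750916), (0.2797166705131531, 0.1755279302597046), 88.69194030761719)
tray ((0.5087049603462219, 0.35072511434555054), (0.13747715950012207, 0.19207952916622162), 12.179313659667969) 421
plunger 60 [0.53644145 0.00353677 0.07598221] [0.02880598 0.02845691 0.01187541]
dial 4 [0.52861545 0.08641209 0.05698647] [0.00771639 0.01157409 0.00317529]
cap 78 [ 0.4694 -0.4093  0.0539] [0.043 0.042 0.012]
cap 89 [ 0.5099 -0.3475  0.0537] [0.043 0.041 0.011]
cap 91 [ 0.5214 -0.2831  0.0543] [0.043 0.043 0.009]
cap 56 [0.6358 0.0314 0.1059] [0.026 0.034 0.012]
cap 58 [0.6365 0.0878 0.1051] [0.029 0.035 0.01 ]
top bar yaw -1.4751369928566016 x at y=0 0.6202595669152813 z 0.13155944170599415 y [-0.10790043  0.08739341]
handle 90 [0.57392457 0.12117888 0.13625045] [0.55024427 0.11375049 0.1279847 ] [0.59874482 0.13065351 0.14215717]
housing ((0.5813788771629333, 0.01801685243844986), (0.28162822127342224, 0.16990986466407776), 88.6811294555664)
tray ((0.47822439670562744, 0.3506406843662262), (0.18892204761505127, 0.20559346675872803), 10.347153663635254) 492
plunger 67 [0.53186941 0.00076421 0.08056214] [0.02677146 0.0262421  0.01062792]
dial 47 [0.53248339 0.08087263 0.05898638] [0.02380624 0.02649119 0.00744369]
cap 21 [0.6044 0.0831 0.1099] [0.008 0.026 0.006]
cap 124 [ 0.5154 -0.2838  0.0592] [0.041 0.038 0.01 ]
cap 128 [ 0.5048 -0.3495  0.0584] [0.041 0.041 0.012]
cap 123 [ 0.4618 -0.4116  0.0581] [0.043 0.04  0.012]
```

Emit:
arm_command(motion=[0.02,0.035,0,-2,0.085,0.06,0.11,0,-6,0.085,0.1,0.185,0,-10,0.085,0.14,0.26,0,-14,0.085,0.18,0.335,0,-18,0.085,0.22,0.41,0,-22,0.085,0.26,0.485,0,-24,0.085,0.3,0.56,0,-24,0.085,0.335,0.625,0,-24,0.085,0.347,0.655,0,-24,0.085,0.347,0.655,-0.03,-24,0.085,0.347,0.655,-0.07,-24,0.085,0.347,0.655,-0.1,-24,0.085,0.347,0.655,-0.118,-24,0.085,0.347,0.655,-0.127,-24,0.085,0.347,0.655,-0.127,-24,0.04,0.347,0.655,-0.127,-24,0.0,0.347,0.655,-0.127,-24,0.0,0.347,0.655,-0.127,-24,0.0,0.347,0.655,-0.127,-24,0.0])

```text
t: 3.5
tcp_pos: [0.5694, 0.1246, 0.1241]
ee_rot: [-180.0, -0.1, -1.3]
force: [0.5, 0.8, 1.4]
width: 0.192
gripper_force: 58.4
```

Emit:
arm_command(motion=[0,-0.001,0.022,0,0,0,-0.004,0.044,0,0,0,-0.01,0.065,0,0,0,-0.017,0.086,0,0,-0.001,-0.027,0.105,0,0,-0.001,-0.038,0.124,0,0,-0.001,-0.052,0.142,0,0,-0.002,-0.067,0.158,0,0,-0.002,-0.083,0.172,0,0,-0.002,-0.101,0.185,0,0,-0.003,-0.12,0.196,0,0,-0.003,-0.14,0.205,0,0,-0.004,-0.161,0.212,0,0,-0.004,-0.183,0.217,0,0,-0.005,-0.204,0.219,0,0,-0.006,-0.226,0.22,0,0,-0.006,-0.248,0.218,0,0,-0.007,-0.27,0.214,0,0,-0.007,-0.275,0.213,0,0,-0.007,-0.275,0.213,0,0])

```text
t: 6.0
tcp_pos: [0.5633, -0.1455, 0.3407]
ee_rot: [-179.4, -0.4, -1.1]
force: [0.6, 14.2, 12.7]
width: 0.187
gripper_force: 65.4
```

Emit:
arm_command(motion=[0,0.003,0,0,0.04,0,0.003,0,0,0.06,0,0.003,0.01,0,0.06,0,0.003,0.03,0,0.06,0,0.003,0.06,0,0.085,-0.02,0.04,0.06,10,0.085,-0.05,0.09,0.06,20,0.085,-0.08,0.14,0.05,30,0.085,-0.1,0.19,0.03,40,0.085,-0.11,0.24,0,50,0.085,-0.11,0.29,-0.02,60,0.085,-0.11,0.34,-0.05,70,0.085,-0.11,0.37,-0.05,80,0.085,-0.11,0.39,-0.05,90,0.085,-0.11,0.39,-0.05,90,0.085,-0.11,0.39,-0.05,90,0.085])

```text
t: 8.0
tcp_pos: [0.4519, 0.2387, 0.2865]
ee_rot: [180.0, 0.0, 88.5]
force: [-0.4, 0.0, -0.7]
width: 0.996
gripper_force: 0.0
```

```bash
cat > look.py <<'E'
from h import *
import sys
tag=sys.argv[1];st()
for n in("scene","top"):
    p=read_camera(n);W=cloud(p);cv2.imwrite(f"pics/{n}{tag}.png",p["color"]);hsv=cv2.cvtColor(p["color"],cv2.COLOR_BGR2HSV)
    red=((hsv[...,0]<8)|(hsv[...,0]>172))&(hsv[...,1]>140)&(W[...,2]<.125)
    ok=red&(W[...,0]>.2)&(W[...,0]<.72)&(abs(W[...,1])<.7)&(W[...,2]>.02)
    k,lab,s,_=cv2.connectedComponentsWithStats(ok.astype(np.uint8))
    for i in range(1,k):
        if s[i,4]<15: continue
        q=W[lab==i];zt=np.percentile(q[:,2],85);q=q[q[:,2]>zt-.006]
        print(n,"cap",s[i,4],"mid",np.round((np.percentile(q,3,axis=0)+np.percentile(q,97,axis=0))/2,4),"size",np.round(np.ptp(q,axis=0),3),"ztop",round(zt,4))
    b=W[(W[...,2]>.14)&(W[...,1]<-.06)&(W[...,1]>-.22)&(W[...,0]>.54)&(W[...,0]<.66)]
    if len(b): 
        t=b[b[:,2]>.2]; print(n,"lever",len(b),np.round(b.max(0),3),"line y(z)",np.round(np.polyfit(b[:,2],b[:,1],1),3))
E
python3 look.py 1
python3 -c "
import cv2
t=cv2.imread('pics/top1.png')
cv2.imwrite('pics/t1c.png',cv2.resize(t[130:260,100:380],None,fx=2.8,fy=2.8,interpolation=cv2.INTER_CUBIC))"
```

```text
{'t': 8.0, 'tcp_pos': [0.452, 0.239, 0.286], 'ee_rot': [179.992, 0.037, 88.524], 'force': [-0.383, 0.039, -0.736], 'width': 0.996, 'gripper_force': 0.0}
scene cap 91 mid [ 0.4682 -0.4088  0.0539] size [0.049 0.043 0.01 ] ztop 0.0555
scene cap 104 mid [ 0.5118 -0.3478  0.0544] size [0.044 0.04  0.009] ztop 0.0561
scene cap 108 mid [ 0.5212 -0.2821  0.056 ] size [0.043 0.043 0.008] ztop 0.0571
scene cap 151 mid [0.6279 0.0286 0.1058] size [0.043 0.041 0.009] ztop 0.1074
scene cap 155 mid [0.6267 0.086  0.1057] size [0.045 0.04  0.008] ztop 0.1075
scene lever 775 [ 0.641 -0.093  0.347] line y(z) [-0.241 -0.059]
top cap 135 mid [0.6199 0.0821 0.1094] size [0.037 0.039 0.009] ztop 0.1112
top cap 145 mid [0.6195 0.0246 0.1095] size [0.036 0.042 0.009] ztop 0.1113
top cap 134 mid [ 0.5153 -0.2842  0.0591] size [0.04  0.038 0.009] ztop 0.0612
top cap 135 mid [ 0.5048 -0.3495  0.0591] size [0.041 0.041 0.011] ztop 0.061
top cap 132 mid [ 0.4619 -0.4113  0.059 ] size [0.04  0.041 0.009] ztop 0.061
top lever 433 [ 0.633 -0.097  0.349] line y(z) [-0.273 -0.049]
```

View pics/t1c.png

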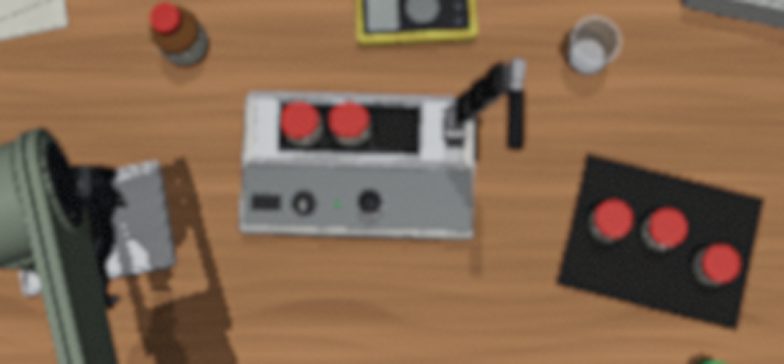

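The lever leans fully back, at (485,100) in the crop. The two finished caps are at (300,122) and (349,120), and bay 0 is empty.

Emit:
arm_command(motion=[0.04,-0.035,-0.01,0,0.085,0.08,-0.072,-0.02,0,0.085,0.12,-0.108,-0.03,0,0.085,0.155,-0.14,-0.06,0,0.085,0.172,-0.154,-0.1,0,0.085,0.172,-0.154,-0.135,0,0.085,0.172,-0.154,-0.165,0,0.085,0.172,-0.154,-0.18,0,0.085,0.172,-0.154,-0.188,0,0.085,0.172,-0.154,-0.188,0,0.06,0.172,-0.154,-0.188,0,0.03,0.172,-0.154,-0.188,0,0.03,0.172,-0.154,-0.188,0,0.03,0.172,-0.154,-0.188,0,0.03])

```text
t: 9.85
tcp_pos: [0.6251, 0.0856, 0.1002]
ee_rot: [179.8, -0.0, 88.7]
force: [-1.0, -0.3, 6.2]
width: 0.488
gripper_force: 61.6
```

Emit:
arm_command(motion=[0,0,0.012,0,0.03,0,0,0.035,0,0.03,0,0,0.065,0,0.03,-0.01,0.025,0.08,0,0.03,-0.025,0.06,0.08,0,0.03,-0.04,0.1,0.08,0,0.03,-0.057,0.14,0.08,0,0.03,-0.073,0.18,0.08,0,0.03,-0.09,0.22,0.075,0,0.03,-0.106,0.26,0.06,0,0.03,-0.12,0.295,0.04,0,0.03,-0.126,0.31,0.015,0,0.03,-0.126,0.31,-0.01,0,0.03,-0.126,0.31,-0.03,0,0.03,-0.126,0.31,-0.04,0,0.03])

```text
t: 11.72
tcp_pos: [0.497, 0.3947, 0.0568]
ee_rot: [-179.9, 0.1, 88.7]
force: [0.7, 0.2, -1.0]
width: 0.486
gripper_force: 61.0
```

Emit:
arm_command(motion=[0,0,-0.004,0,0.03,0,0,-0.007,0,0.03,0,0,-0.007,0,0.03,0,0,-0.007,0,0.05,0,0,-0.007,0,0.07,0,0,-0.007,0,0.085,0,0,0.01,0,0.085,0,0,0.04,0,0.085,0,0,0.08,0,0.085,0.015,-0.04,0.11,0,0.085,0.03,-0.085,0.12,0,0.085,0.045,-0.13,0.12,0,0.085,0.062,-0.18,0.12,0,0.085,0.08,-0.23,0.12,0,0.085,0.097,-0.28,0.12,0,0.085,0.114,-0.33,0.12,0,0.085,0.126,-0.367,0.11,0,0.085,0.126,-0.367,0.08,0,0.085])

```text
t: 13.98
tcp_pos: [0.6273, 0.0248, 0.142]
ee_rot: [179.5, 0.1, 88.4]
force: [0.5, 0.4, -0.7]
width: 0.995
gripper_force: 0.0
```

```bash
python3 look.py 2
```

```text
{'t': 13.975, 'tcp_pos': [0.627, 0.025, 0.142], 'ee_rot': [179.509, 0.074, 88.428], 'force': [0.458, 0.448, -0.734], 'width': 0.995, 'gripper_force': 0.0}
scene cap 93 mid [ 0.4678 -0.4097  0.0543] size [0.043 0.041 0.008] ztop 0.0564
scene cap 103 mid [ 0.5109 -0.3465  0.0546] size [0.045 0.042 0.009] ztop 0.056
scene cap 108 mid [ 0.5197 -0.2835  0.0539] size [0.044 0.044 0.008] ztop 0.0561
scene cap 123 mid [0.6278 0.0317 0.1061] size [0.044 0.034 0.009] ztop 0.1071
scene cap 158 mid [0.5023 0.3941 0.056 ] size [0.046 0.038 0.008] ztop 0.0579
scene lever 772 [ 0.64  -0.093  0.347] line y(z) [-0.241 -0.059]
top cap 134 mid [ 0.5148 -0.2842  0.0597] size [0.041 0.038 0.012] ztop 0.0609
top cap 134 mid [ 0.505  -0.3499  0.0585] size [0.041 0.041 0.01 ] ztop 0.0604
top cap 99 mid [0.4965 0.3899 0.0598] size [0.034 0.038 0.01 ] ztop 0.0618
top cap 133 mid [ 0.4618 -0.4113  0.0588] size [0.04  0.041 0.009] ztop 0.0605
top lever 432 [ 0.634 -0.097  0.349] line y(z) [-0.273 -0.049]
```

Emit:
arm_command(motion=[0,0.001,-0.02,0,0.085,0,0.001,-0.033,0,0.085,0,0.001,-0.04,0,0.085,0,0.001,-0.04,0,0.06,0,0.001,-0.04,0,0.03,0,0.001,-0.04,0,0.03,0,0.001,-0.04,0,0.03,0,0.001,-0.04,0,0.03,0,0.001,-0.025,0,0.03,0,0.001,0,0,0.03,0,0.001,0.03,0,0.03,-0.01,0.03,0.045,0,0.03,-0.026,0.07,0.045,0,0.03,-0.042,0.11,0.045,0,0.03,-0.058,0.15,0.045,0,0.03,-0.074,0.19,0.045,0,0.03,-0.09,0.23,0.035,0,0.03,-0.104,0.265,0.01,0,0.03,-0.108,0.279,-0.02,0,0.03,-0.108,0.279,-0.045,0,0.03])

```text
t: 16.58
tcp_pos: [0.5143, 0.3086, 0.0923]
ee_rot: [-179.9, 0.0, 88.8]
force: [0.8, -0.1, -1.2]
width: 0.487
gripper_force: 61.0
```

Emit:
arm_command(motion=[0,0,-0.02,0,0.03,0,0,-0.036,0,0.03,0,0,-0.042,0,0.03,0,0,-0.042,0,0.03,0,0,-0.042,0,0.05,0,0,-0.042,0,0.07,0,0,-0.042,0,0.085,0,0,-0.02,0,0.085,0,0,0.01,0,0.085,0,0,0.05,0,0.085,-0.03,-0.03,0.08,0,0.085,-0.06,-0.07,0.1,0,0.085,-0.085,-0.115,0.11,0,0.085,-0.11,-0.16,0.11,0,0.085,-0.126,-0.21,0.11,0,0.085,-0.126,-0.26,0.11,0,0.085,-0.126,-0.31,0.11,0,0.085,-0.126,-0.36,0.11,0,0.085,-0.126,-0.41,0.11,0,0.085,-0.126,-0.46,0.11,0,0.085])

```text
t: 19.08
tcp_pos: [0.3896, -0.1543, 0.2039]
ee_rot: [179.9, 0.0, 88.7]
force: [0.2, -0.1, 0.4]
width: 0.993
gripper_force: 0.0
```

```bash
python3 look.py 3
```

```text
{'t': 19.075, 'tcp_pos': [0.39, -0.154, 0.204], 'ee_rot': [179.908, 0.041, 88.663], 'force': [0.237, -0.075, 0.426], 'width': 0.993, 'gripper_force': 0.0}
scene cap 91 mid [ 0.4686 -0.4079  0.0544] size [0.043 0.047 0.008] ztop 0.0557
scene cap 101 mid [ 0.5115 -0.3472  0.0545] size [0.044 0.044 0.009] ztop 0.056
scene cap 107 mid [ 0.5202 -0.2825  0.0543] size [0.042 0.042 0.01 ] ztop 0.056
scene cap 149 mid [0.5206 0.3061 0.0559] size [0.043 0.038 0.008] ztop 0.0576
scene cap 157 mid [0.5032 0.3941 0.0558] size [0.048 0.038 0.008] ztop 0.0577
scene lever 775 [ 0.64  -0.094  0.346] line y(z) [-0.241 -0.059]
top cap 133 mid [ 0.5146 -0.284   0.0602] size [0.041 0.037 0.01 ] ztop 0.0617
top cap 97 mid [0.5141 0.3009 0.0597] size [0.033 0.037 0.008] ztop 0.0614
top cap 133 mid [ 0.5049 -0.3491  0.059 ] size [0.041 0.041 0.01 ] ztop 0.0608
top cap 97 mid [0.4965 0.3897 0.0591] size [0.034 0.035 0.009] ztop 0.0611
top cap 131 mid [ 0.4616 -0.4117  0.0589] size [0.04  0.041 0.009] ztop 0.0607
top lever 435 [ 0.634 -0.097  0.35 ] line y(z) [-0.271 -0.05 ]
```

Emit:
arm_command(motion=[0.035,-0.035,-0.01,0,0.085,0.07,-0.07,-0.03,0,0.085,0.105,-0.106,-0.06,0,0.085,0.126,-0.127,-0.09,0,0.085,0.126,-0.127,-0.12,0,0.085,0.126,-0.127,-0.143,0,0.085,0.126,-0.127,-0.154,0,0.085,0.126,-0.127,-0.154,0,0.06,0.126,-0.127,-0.154,0,0.03,0.126,-0.127,-0.154,0,0.03,0.126,-0.127,-0.154,0,0.03,0.126,-0.127,-0.154,0,0.03,0.126,-0.127,-0.14,0,0.03,0.126,-0.127,-0.11,0,0.03,0.126,-0.127,-0.07,0,0.03,0.126,-0.127,-0.04,0,0.03])

```text
t: 21.18
tcp_pos: [0.5158, -0.2797, 0.1654]
ee_rot: [179.9, 0.0, 88.7]
force: [0.5, -0.0, -0.9]
width: 0.483
gripper_force: 60.9
```

```bash
python3 look.py 4
```

```text
{'t': 21.175, 'tcp_pos': [0.516, -0.28, 0.165], 'ee_rot': [179.944, 0.041, 88.673], 'force': [0.485, -0.024, -0.944], 'width': 0.483, 'gripper_force': 60.932}
scene cap 91 mid [ 0.4697 -0.4087  0.054 ] size [0.045 0.046 0.009] ztop 0.0559
scene cap 102 mid [ 0.5111 -0.3483  0.0534] size [0.048 0.043 0.008] ztop 0.0559
scene cap 148 mid [0.5201 0.306  0.0554] size [0.041 0.038 0.009] ztop 0.0572
scene cap 160 mid [0.5029 0.394  0.0567] size [0.044 0.038 0.008] ztop 0.058
scene lever 776 [ 0.64  -0.093  0.45 ] line y(z) [-0.244 -0.058]
top cap 99 mid [0.5139 0.3009 0.0593] size [0.034 0.039 0.012] ztop 0.0605
top cap 98 mid [0.4962 0.3881 0.0598] size [0.034 0.036 0.009] ztop 0.0618
top cap 84 mid [ 0.4999 -0.3518  0.059 ] size [0.03  0.037 0.009] ztop 0.0606
top cap 40 mid [ 0.4566 -0.4208  0.0588] size [0.027 0.023 0.01 ] ztop 0.06
top lever 434 [ 0.634 -0.097  0.349] line y(z) [-0.274 -0.048]
```

Emit:
arm_command(motion=[-0.035,0.005,0.02,0,0.03,-0.07,0.02,0.04,0,0.03,-0.1,0.05,0.05,0,0.03,-0.116,0.09,0.05,0,0.03,-0.116,0.135,0.05,0,0.03,-0.116,0.18,0.05,0,0.03,-0.116,0.225,0.05,0,0.03,-0.11,0.27,0.05,0,0.03,-0.085,0.31,0.05,0,0.03,-0.05,0.34,0.05,0,0.03,-0.01,0.36,0.05,0,0.03,0.03,0.3655,0.05,0,0.03,0.07,0.3655,0.04,0,0.03,0.1,0.3655,0.02,0,0.03,0.1085,0.3655,0,0,0.03,0.1085,0.3655,-0.02,0,0.03,0.1085,0.3655,-0.033,0,0.03,0.1085,0.3655,-0.033,0,0.03])

```text
t: 23.52
tcp_pos: [0.6221, 0.086, 0.1285]
ee_rot: [-179.8, 0.0, 88.7]
force: [-0.8, 0.4, -1.7]
width: 0.488
gripper_force: 61.2
```

```bash
python3 look.py 5
```

```text
{'t': 23.525, 'tcp_pos': [0.622, 0.086, 0.129], 'ee_rot': [-179.774, 0.003, 88.678], 'force': [-0.768, 0.4, -1.702], 'width': 0.488, 'gripper_force': 61.184}
scene cap 91 mid [ 0.4697 -0.4097  0.0539] size [0.047 0.041 0.008] ztop 0.0558
scene cap 103 mid [ 0.5101 -0.3472  0.0543] size [0.046 0.043 0.009] ztop 0.0557
scene cap 147 mid [0.5208 0.3057 0.0562] size [0.045 0.038 0.009] ztop 0.0579
scene cap 158 mid [0.5023 0.394  0.0561] size [0.049 0.038 0.009] ztop 0.0581
scene lever 775 [ 0.641 -0.093  0.347] line y(z) [-0.24  -0.059]
top cap 96 mid [0.5139 0.3006 0.0601] size [0.034 0.038 0.009] ztop 0.062
top cap 135 mid [ 0.5049 -0.3485  0.0594] size [0.041 0.04  0.009] ztop 0.0613
top cap 99 mid [0.4965 0.3889 0.0599] size [0.034 0.037 0.009] ztop 0.0617
top cap 133 mid [ 0.4618 -0.4118  0.0591] size [0.04  0.038 0.009] ztop 0.0611
top lever 433 [ 0.633 -0.097  0.349] line y(z) [-0.273 -0.049]
```

Emit:
arm_command(motion=[0.0015,0,-0.008,0,0.03,0.0015,0,-0.016,0,0.03,0.0015,0,-0.022,0,0.03,0.0015,0,-0.026,0,0.03,0.0015,0,-0.028,0,0.03,0.0015,0,-0.028,0,0.03])

```text
t: 24.38
tcp_pos: [0.6259, 0.086, 0.1024]
ee_rot: [180.0, 0.0, 88.7]
force: [0.1, -1.0, -1.7]
width: 0.484
gripper_force: 61.3
```

Emit:
arm_command(motion=[0,0,-0.002,0,0.03,0,0,-0.003,0,0.03,0,0,-0.003,0,0.05,0,0,-0.003,0,0.07,0,0,-0.003,0,0.085,0,0,0.01,0,0.085,0,0,0.04,0,0.085,-0.01,0,0.08,0,0.085,-0.05,-0.005,0.11,0,0.085,-0.095,-0.015,0.11,0,0.085,-0.14,-0.03,0.11,0,0.085,-0.18,-0.05,0.11,0,0.085,-0.21,-0.08,0.11,0,0.085,-0.226,-0.12,0.11,0,0.085,-0.226,-0.17,0.11,0,0.085,-0.226,-0.22,0.11,0,0.085,-0.226,-0.27,0.11,0,0.085,-0.22,-0.315,0.11,0,0.085,-0.2,-0.355,0.09,0,0.085,-0.2,-0.355,0.09,0,0.085])

```text
t: 26.88
tcp_pos: [0.4257, -0.2712, 0.1912]
ee_rot: [-179.9, -0.1, 88.5]
force: [0.3, 0.7, -0.0]
width: 0.996
gripper_force: 0.0
```

```bash
python3 look.py 6
```

```text
{'t': 26.875, 'tcp_pos': [0.426, -0.271, 0.191], 'ee_rot': [-179.908, -0.062, 88.508], 'force': [0.32, 0.661, -0.035], 'width': 0.996, 'gripper_force': 0.0}
scene cap 91 mid [ 0.4678 -0.4094  0.0543] size [0.043 0.043 0.008] ztop 0.0562
scene cap 102 mid [ 0.5119 -0.3476  0.0548] size [0.045 0.043 0.008] ztop 0.0565
scene cap 162 mid [0.6314 0.0827 0.1057] size [0.045 0.042 0.007] ztop 0.1075
scene cap 149 mid [0.5212 0.3058 0.056 ] size [0.045 0.038 0.007] ztop 0.0579
scene cap 161 mid [0.503  0.3943 0.0562] size [0.045 0.038 0.008] ztop 0.0581
scene lever 773 [ 0.641 -0.092  0.347] line y(z) [-0.238 -0.06 ]
top cap 133 mid [0.6245 0.0791 0.109 ] size [0.034 0.039 0.01 ] ztop 0.1109
top cap 95 mid [0.5141 0.3002 0.0591] size [0.034 0.037 0.012] ztop 0.0608
top cap 98 mid [0.4965 0.3898 0.0595] size [0.034 0.037 0.008] ztop 0.0616
top lever 436 [ 0.633 -0.097  0.351] line y(z) [-0.271 -0.05 ]
```

Emit:
arm_command(motion=[0.035,-0.033,-0.02,0,0.085,0.07,-0.066,-0.05,0,0.085,0.08,-0.076,-0.085,0,0.085,0.08,-0.076,-0.115,0,0.085,0.08,-0.076,-0.135,0,0.085,0.08,-0.076,-0.143,0,0.085,0.08,-0.076,-0.143,0,0.06,0.08,-0.076,-0.143,0,0.03,0.08,-0.076,-0.143,0,0.03,0.08,-0.076,-0.143,0,0.03,0.08,-0.076,-0.143,0,0.03,0.08,-0.076,-0.13,0,0.03,0.08,-0.076,-0.1,0,0.03,0.07,-0.066,-0.06,0,0.03,0.035,-0.05,-0.02,0,0.03,0,-0.03,0.02,0,0.03,-0.02,0,0.02,0,0.03])

```text
t: 29.1
tcp_pos: [0.4061, -0.2705, 0.2167]
ee_rot: [179.7, 0.3, 88.6]
force: [0.7, -0.2, -1.9]
width: 0.484
gripper_force: 61.1
```

Emit:
arm_command(motion=[-0.01,0.04,0,0,0.03,-0.01,0.085,0,0,0.03,-0.01,0.13,0,0,0.03,-0.01,0.175,0,0,0.03,-0.005,0.215,0,0,0.03,0.02,0.25,0,0,0.03,0.055,0.28,0,0,0.03,0.095,0.295,0,0,0.03,0.14,0.3,-0.01,0,0.03,0.18,0.3,-0.03,0,0.03,0.208,0.3,-0.055,0,0.03,0.216,0.3,-0.075,0,0.03,0.216,0.3,-0.082,0,0.03,0.216,0.3,-0.09,0,0.03,0.216,0.3,-0.098,0,0.03,0.216,0.3,-0.104,0,0.03,0.216,0.3,-0.108,0,0.03,0.216,0.3,-0.11,0,0.03,0.216,0.3,-0.11,0,0.03])

```text
t: 31.48
tcp_pos: [0.6219, 0.0309, 0.1025]
ee_rot: [180.0, 0.0, 88.7]
force: [0.4, 0.2, -0.5]
width: 0.482
gripper_force: 61.2
```

Emit:
arm_command(motion=[0,0,-0.002,0,0.03,0,0,-0.003,0,0.03,0,0,-0.003,0,0.05,0,0,-0.003,0,0.07,0,0,-0.003,0,0.085,0,0,0.01,0,0.085,0,0,0.04,0,0.085,-0.01,0,0.08,0,0.085,-0.05,0,0.11,0,0.085,-0.095,-0.005,0.11,0,0.085,-0.14,-0.015,0.11,0,0.085,-0.18,-0.035,0.11,0,0.085,-0.21,-0.065,0.11,0,0.085,-0.222,-0.11,0.11,0,0.085,-0.222,-0.16,0.11,0,0.085,-0.222,-0.21,0.11,0,0.085,-0.222,-0.26,0.11,0,0.085,-0.222,-0.3,0.11,0,0.085,-0.222,-0.32,0.11,0,0.085,-0.222,-0.32,0.11,0,0.085])

```text
t: 33.98
tcp_pos: [0.3997, -0.2896, 0.2126]
ee_rot: [180.0, -0.0, 88.6]
force: [0.5, 0.6, 0.2]
width: 0.996
gripper_force: 0.0
```

```bash
python3 look.py 7
```

```text
{'t': 33.975, 'tcp_pos': [0.4, -0.29, 0.213], 'ee_rot': [179.978, -0.012, 88.584], 'force': [0.489, 0.639, 0.249], 'width': 0.996, 'gripper_force': 0.0}
scene cap 90 mid [ 0.4679 -0.4095  0.0536] size [0.045 0.042 0.008] ztop 0.0556
scene cap 148 mid [0.6273 0.0297 0.106 ] size [0.042 0.04  0.009] ztop 0.1078
scene cap 164 mid [0.6308 0.0825 0.1057] size [0.045 0.041 0.009] ztop 0.1077
scene cap 150 mid [0.5212 0.3055 0.0558] size [0.044 0.038 0.009] ztop 0.0577
scene cap 156 mid [0.5033 0.3941 0.056 ] size [0.044 0.038 0.009] ztop 0.0577
scene lever 771 [ 0.639 -0.093  0.347] line y(z) [-0.24  -0.059]
top cap 134 mid [0.6237 0.0792 0.1092] size [0.036 0.042 0.009] ztop 0.1108
top cap 140 mid [0.6196 0.0255 0.1102] size [0.036 0.039 0.009] ztop 0.1117
top cap 96 mid [0.5141 0.301  0.0597] size [0.034 0.037 0.009] ztop 0.0611
top cap 98 mid [0.4966 0.3886 0.059 ] size [0.034 0.036 0.009] ztop 0.061
top lever 434 [ 0.633 -0.097  0.35 ] line y(z) [-0.271 -0.049]
```

Emit:
arm_command(motion=[0.022,-0.04,-0.02,0,0.085,0.044,-0.08,-0.05,0,0.085,0.064,-0.118,-0.085,0,0.085,0.064,-0.118,-0.12,0,0.085,0.064,-0.118,-0.15,0,0.085,0.064,-0.118,-0.163,0,0.085,0.064,-0.118,-0.163,0,0.06,0.064,-0.118,-0.163,0,0.03,0.064,-0.118,-0.163,0,0.03,0.064,-0.118,-0.163,0,0.03,0.064,-0.118,-0.163,0,0.03,0.064,-0.118,-0.15,0,0.03,0.064,-0.118,-0.12,0,0.03,0.055,-0.1,-0.07,0,0.03,0.035,-0.06,-0.02,0,0.03,0.01,-0.02,0,0,0.03,0,0.02,0,0,0.03])

```text
t: 36.2
tcp_pos: [0.3996, -0.2689, 0.2154]
ee_rot: [179.8, 0.2, 88.6]
force: [0.2, -0.6, -0.4]
width: 0.484
gripper_force: 60.9
```

Emit:
arm_command(motion=[-0.005,0.04,0,0,0.03,-0.005,0.085,0,0,0.03,-0.005,0.13,0,0,0.03,-0.005,0.175,0,0,0.03,0,0.215,0,0,0.03,0.02,0.24,0,0,0.03,0.06,0.245,0,0,0.03,0.1,0.245,0,0,0.03,0.145,0.244,-0.01,0,0.03,0.185,0.244,-0.03,0,0.03,0.212,0.244,-0.055,0,0.03,0.2205,0.244,-0.075,0,0.03,0.2205,0.244,-0.082,0,0.03,0.2205,0.244,-0.09,0,0.03,0.2205,0.244,-0.098,0,0.03,0.2205,0.244,-0.104,0,0.03,0.2205,0.244,-0.108,0,0.03,0.2205,0.244,-0.11,0,0.03,0.2205,0.244,-0.11,0,0.03])

```text
t: 38.58
tcp_pos: [0.6203, -0.025, 0.1027]
ee_rot: [180.0, 0.0, 88.7]
force: [-0.5, 0.4, 1.4]
width: 0.486
gripper_force: 61.1
```

Emit:
arm_command(motion=[0,0,-0.002,0,0.03,0,0,-0.003,0,0.03,0,0,-0.003,0,0.05,0,0,-0.003,0,0.07,0,0,-0.003,0,0.085,0,0,0.01,0,0.085,0,0,0.04,0,0.085,-0.01,0.005,0.08,0,0.085,-0.05,0.01,0.11,-10,0.085,-0.095,0.01,0.14,-20,0.085,-0.14,0.01,0.18,-30,0.085,-0.18,0.01,0.22,-40,0.085,-0.2,0.01,0.26,-50,0.085,-0.2,0.01,0.3,-60,0.085,-0.2,0.01,0.33,-70,0.085,-0.2,0.01,0.34,-80,0.085,-0.2,0.01,0.34,-90,0.085,-0.2,0.01,0.34,-90,0.085])

```text
t: 40.83
tcp_pos: [0.42, -0.015, 0.4432]
ee_rot: [180.0, -0.1, -1.2]
force: [0.2, -0.4, -0.0]
width: 0.996
gripper_force: 0.0
```

```bash
python3 look.py 8; python3 -c "
import cv2
t=cv2.imread('pics/scene8.png')
cv2.imwrite('pics/s8c.png',cv2.resize(t[100:290,120:440],None,fx=2.5,fy=2.5,interpolation=cv2.INTER_CUBIC))"
```

```text
{'t': 40.825, 'tcp_pos': [0.42, -0.015, 0.443], 'ee_rot': [179.981, -0.087, -1.206], 'force': [0.163, -0.352, -0.001], 'width': 0.996, 'gripper_force': 0.0}
scene cap 145 mid [ 0.6253 -0.0273  0.1055] size [0.044 0.042 0.008] ztop 0.1076
scene cap 159 mid [0.6278 0.0296 0.1055] size [0.045 0.041 0.008] ztop 0.1074
scene cap 166 mid [0.631  0.0827 0.1056] size [0.046 0.041 0.008] ztop 0.1077
scene cap 148 mid [0.5211 0.306  0.056 ] size [0.047 0.038 0.008] ztop 0.0578
scene cap 158 mid [0.5037 0.3943 0.0559] size [0.046 0.038 0.01 ] ztop 0.0575
scene lever 772 [ 0.64  -0.093  0.347] line y(z) [-0.24  -0.059]
top cap 135 mid [0.624  0.0792 0.1092] size [0.036 0.042 0.01 ] ztop 0.1111
top cap 141 mid [0.6195 0.0255 0.1099] size [0.036 0.039 0.009] ztop 0.1115
top cap 144 mid [ 0.6186 -0.0316  0.1096] size [0.034 0.039 0.011] ztop 0.1112
top cap 96 mid [0.5141 0.3007 0.0599] size [0.034 0.036 0.008] ztop 0.0616
top cap 99 mid [0.4963 0.3897 0.0601] size [0.034 0.039 0.009] ztop 0.0616
top lever 430 [ 0.634 -0.097  0.349] line y(z) [-0.272 -0.049]
```

View pics/s8c.png

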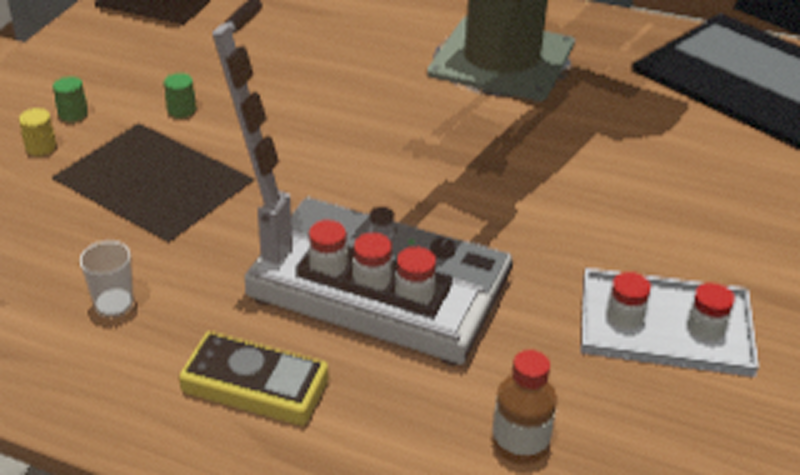

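Three fresh jars stand upright in the bays (crop (327,240), (372,252), (416,265)), two finished jars stand in the tray, and the mat is empty. Next I close the lever.

Emit:
arm_command(motion=[0.04,-0.035,0,0,0.085,0.08,-0.075,0,0,0.085,0.12,-0.11,0,0,0.085,0.143,-0.13,0,0,0.085,0.143,-0.13,-0.03,0,0.085,0.143,-0.13,-0.06,0,0.085,0.143,-0.13,-0.09,0,0.085,0.143,-0.13,-0.104,0,0.085,0.143,-0.13,-0.104,0,0.085,0.143,-0.13,-0.104,0,0.05,0.143,-0.13,-0.104,0,0,0.143,-0.13,-0.104,0,0,0.143,-0.13,-0.104,0,0,0.143,-0.13,-0.104,0,0])

```text
t: 42.68
tcp_pos: [0.5634, -0.1452, 0.3391]
ee_rot: [180.0, -0.1, -1.3]
force: [-0.6, -0.4, 2.7]
width: 0.188
gripper_force: 58.5
```

Emit:
arm_command(motion=[0.001,0.022,0.004,0,0,0.001,0.044,0.006,0,0,0.002,0.066,0.005,0,0,0.002,0.087,0.003,0,0,0.003,0.109,-0.002,0,0,0.003,0.13,-0.009,0,0,0.004,0.15,-0.018,0,0,0.004,0.169,-0.029,0,0,0.005,0.187,-0.042,0,0,0.005,0.203,-0.056,0,0,0.005,0.218,-0.072,0,0,0.006,0.232,-0.09,0,0,0.006,0.243,-0.109,0,0,0.006,0.253,-0.128,0,0,0.006,0.26,-0.149,0,0,0.006,0.266,-0.17,0,0,0.007,0.269,-0.19,0,0,0.007,0.27,-0.205,0,0,0.007,0.27,-0.213,0,0,0.007,0.27,-0.215,0,0])

```text
t: 45.18
tcp_pos: [0.57, 0.1248, 0.1262]
ee_rot: [180.0, 0.1, -1.4]
force: [-10.4, -6.8, 27.4]
width: 0.187
gripper_force: 63.6
```

Emit:
arm_command(motion=[0,0,0,0,0.04,0,0,0,0,0.06,0,0,0,0,0.06,0,0,0.03,0,0.06,0,0,0.07,0,0.06,-0.03,0,0.11,0,0.03,-0.08,0,0.13,0,0,-0.13,0,0.13,0,0,-0.17,0,0.13,0,0,-0.17,0,0.13,0,0])

```text
t: 46.42
tcp_pos: [0.3974, 0.1255, 0.2524]
ee_rot: [-180.0, 0.1, -1.3]
force: [0.7, -0.8, 0.3]
width: -0.001
gripper_force: 0.0
```

```bash
python3 look.py 9; python3 - <<'E'
from h import *
for n in("scene","top"):
    p=read_camera(n);W=cloud(p)
    def sel(x0,x1,y0,y1,z0,z1): return W[(W[...,0]>x0)&(W[...,0]<x1)&(W[...,1]>y0)&(W[...,1]<y1)&(W[...,2]>z0)&(W[...,2]<z1)]
    d=np.load(n+"0.npz")["W"]
    for w in(d,W):
        m=(w[...,0]>.605)&(w[...,0]<.65)&(w[...,1]>-.07)&(w[...,1]<.11)&(w[...,2]>.122)&(w[...,2]<.16)
        q=w[m];print(n,len(q),"slope",np.polyfit(q[:,1],q[:,2],1),"y",q[:,1].max())
    q=sel(.49,.56,-.03,.04,.07,.095);print("plunger",len(q),(q.min(0)+q.max(0))/2,np.percentile(q[:,2],90))
    q=sel(.545,.6,.09,.16,.11,.16);print("handle",len(q),q.mean(0) if len(q) else 0)
E
python3 -c "
import cv2
t=cv2.imread('pics/scene9.png')
cv2.imwrite('pics/s9c.png',cv2.resize(t[150:270,200:350],None,fx=5,fy=5,interpolation=cv2.INTER_CUBIC))"
```

```text
{'t': 46.425, 'tcp_pos': [0.397, 0.125, 0.252], 'ee_rot': [-179.961, 0.106, -1.262], 'force': [0.666, -0.782, 0.294], 'width': -0.001, 'gripper_force': 0.0}
scene cap 58 mid [ 0.6381 -0.025   0.1058] size [0.02  0.035 0.008] ztop 0.1074
scene cap 63 mid [0.6386 0.0308 0.1072] size [0.023 0.035 0.009] ztop 0.1088
scene cap 77 mid [0.6423 0.0843 0.1062] size [0.023 0.039 0.01 ] ztop 0.1077
scene cap 148 mid [0.5216 0.3061 0.0559] size [0.049 0.038 0.008] ztop 0.0577
scene cap 158 mid [0.5023 0.394  0.0556] size [0.047 0.038 0.007] ztop 0.0579
top cap 18 mid [ 0.6025 -0.0292  0.109 ] size [0.007 0.019 0.008] ztop 0.1104
top cap 97 mid [0.5141 0.3008 0.0598] size [0.033 0.036 0.009] ztop 0.0614
top cap 98 mid [0.4965 0.3894 0.0588] size [0.034 0.035 0.009] ztop 0.061
scene 416 slope [0.02282524 0.12788408] y 0.10996068381387598
scene 357 slope [0.00362871 0.12562916] y 0.10998348968582898
plunger 58 [0.53581875 0.00330495 0.07660598] 0.07942263488813926
handle 71 [0.57649504 0.12646381 0.12627076]
top 419 slope [0.01666455 0.13123198] y 0.10979390205281235
top 390 slope [-0.00086976  0.12886069] y 0.1096753640207114
plunger 66 [0.53162679 0.00075202 0.08037391] 0.0827955335358509
handle 93 [0.57371373 0.12103805 0.12954782]
```

View pics/s9c.png

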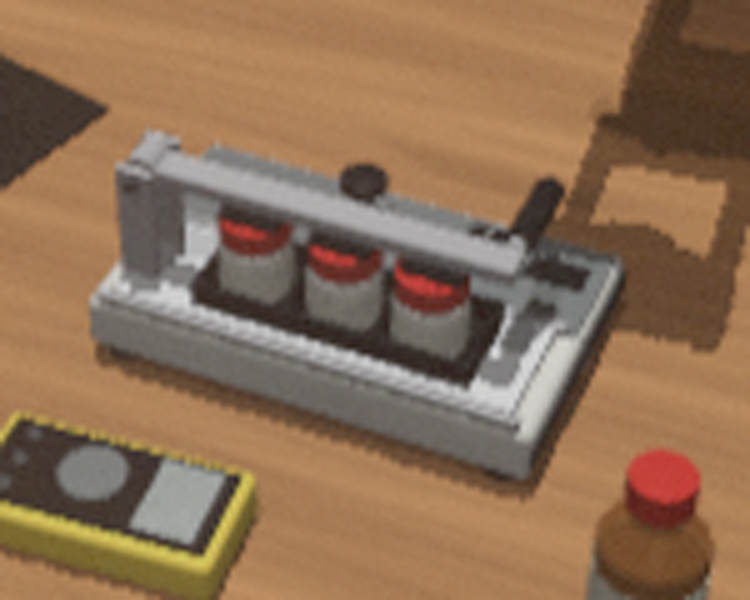

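The lever lies level on all three caps. Next I press the plunger with the fingers closed.

Emit:
arm_command(motion=[0.04,-0.035,-0.02,0,0,0.08,-0.075,-0.05,0,0,0.12,-0.11,-0.08,0,0,0.132,-0.1205,-0.11,0,0,0.132,-0.1205,-0.135,0,0,0.132,-0.1205,-0.15,0,0,0.132,-0.1205,-0.158,0,0,0.132,-0.1205,-0.163,0,0,0.132,-0.1205,-0.166,0,0,0.132,-0.1205,-0.166,0,0,0.132,-0.1205,-0.166,0,0])

```text
t: 48.0
tcp_pos: [0.5322, 0.0043, 0.0882]
ee_rot: [180.0, -0.0, -1.3]
force: [-4.5, -1.7, 5.8]
width: -0.002
gripper_force: 2.6
```

Emit:
arm_command(motion=[0,0,-0.002,0,0,0,0,-0.0035,0,0,0,0,-0.0045,0,0,0,0,-0.0045,0,0,0,0,-0.0045,0,0])

```text
t: 48.62
tcp_pos: [0.5326, 0.0044, 0.0864]
ee_rot: [180.0, -0.0, -1.3]
force: [-10.4, -1.2, 20.2]
width: -0.002
gripper_force: 10.3
```

Force jumped to 20 N with the travel at 12 mm, so the plunger is on its stop. I release it and retreat.

Emit:
arm_command(motion=[0,0,0.005,0,0,0,0,0.02,0,0,0,0,0.05,0,0,-0.03,0,0.1,0,0,-0.08,0,0.14,0,0,-0.13,0,0.16,0,0,-0.15,0,0.16,0,0,-0.15,0,0.16,0,0])

```text
t: 49.62
tcp_pos: [0.3821, 0.0048, 0.2438]
ee_rot: [-180.0, -0.2, -1.3]
force: [-0.8, -0.2, 0.3]
width: 0.002
gripper_force: 0.0
```

```bash
python3 look.py 10; python3 - <<'E'
from h import *
p=read_camera("scene");W=cloud(p)
q=W[(W[...,0]>.49)&(W[...,0]<.56)&(W[...,1]>-.03)&(W[...,1]<.04)&(W[...,2]>.06)&(W[...,2]<.095)];print("plunger",np.percentile(q[:,2],90))
w=W;m=(w[...,0]>.605)&(w[...,0]<.65)&(w[...,1]>-.07)&(w[...,1]<.11)&(w[...,2]>.122)&(w[...,2]<.16);print(np.polyfit(w[m][:,1],w[m][:,2],1))
E
python3 -c "
import cv2
t=cv2.imread('pics/scene10.png')
cv2.imwrite('pics/s10c.png',cv2.resize(t[100:290,120:440],None,fx=2.5,fy=2.5,interpolation=cv2.INTER_CUBIC))"
```

```text
{'t': 49.625, 'tcp_pos': [0.382, 0.005, 0.244], 'ee_rot': [-179.992, -0.23, -1.327], 'force': [-0.781, -0.176, 0.313], 'width': 0.002, 'gripper_force': 0.0}
scene cap 58 mid [ 0.6366 -0.0247  0.1062] size [0.024 0.035 0.014] ztop 0.1076
scene cap 60 mid [0.6393 0.0321 0.107 ] size [0.021 0.036 0.011] ztop 0.1079
scene cap 76 mid [0.6445 0.0827 0.1065] size [0.015 0.038 0.011] ztop 0.1079
scene cap 149 mid [0.5212 0.3058 0.0558] size [0.043 0.038 0.007] ztop 0.0577
scene cap 157 mid [0.5029 0.3941 0.0558] size [0.047 0.038 0.008] ztop 0.0579
top cap 18 mid [ 0.6025 -0.0293  0.1084] size [0.007 0.019 0.007] ztop 0.1098
top cap 97 mid [0.5142 0.301  0.0596] size [0.034 0.037 0.007] ztop 0.0613
top cap 98 mid [0.4965 0.3901 0.0592] size [0.034 0.036 0.008] ztop 0.061
plunger 0.07850098644472958
[0.00173931 0.12560569]
```

View pics/s10c.png

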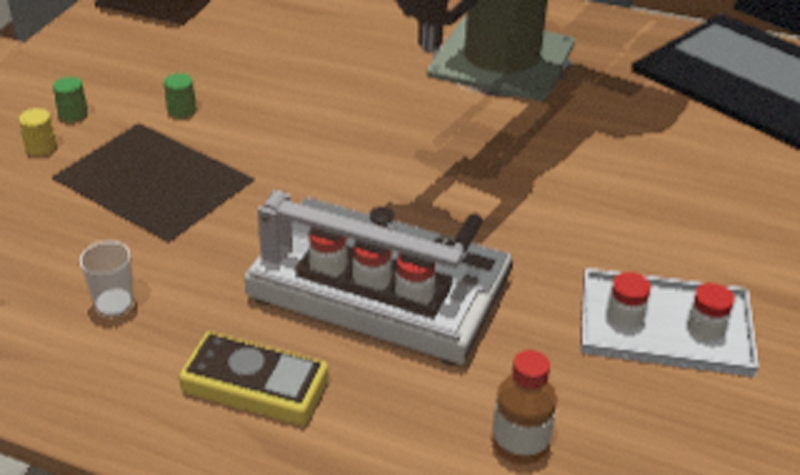

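The picture shows the lever shut over three jars (327,250 to 416,280), the plunger up at (381,215), two jars standing in the tray, and the bystanders unmoved.

```bash
python3 -c "
from workcell import *
print(job_done())"
```

```text
the job is handed in; nothing more can be done
None
```

I handed the job in at about 50 s: both finished jars stand in the tray, the three fresh jars are on their bay floors with the lever shut over them, and after that the plunger was pressed to its stop and came back up; the judge's verdict was not shown.

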